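# Put the soap stand back together

## Robot

A 7-joint arm with a two-finger parallel gripper is mounted at the origin on a cart in front of the work surface, level with it; the furniture and walls round the work are solid. World frame = base frame: x ahead of the robot, y to its left, z up, the work surface at z = 0. Lengths are in m, angles in rad, forces in N, time in s.
With the tool pointing down it reaches from about 0.35 to 0.9 m from the base axis. Payload 7.2 kg.
Tool frame: the origin (TCP) lies at the very end of the fingers, on their centre line; the grasp point (between the pads) lies 19 mm behind it; z points along the fingers, y is the line along which they close (so a half turn about z gives the same grasp; the last joint's range is limited). The gripper opens to 88 mm and grips with 3 to 60 N. Pads are 20 mm wide; open, the fingers measure 115 mm over their backs; the gripper's body (75 mm by 178 mm) begins 61 mm behind the grasp point.
Start: joints at [1.277, 0.411, -0.013, 1.596, 0.006, 1.134, -0.082], TCP at [0.14, -0.609, 0.223] pointing down, gripper open.
Joint ranges: [-2.95, 2.95], [-0.29, 1.99], [-1.47, 1.44], [0.14, 2.54], [-1.03, 4.17], [0.13, 1.85], [-2.86, 2.86]. Speed limits (rad/s): [2.39, 2.39, 3.01, 3.01, 3.14, 3.14, 3.14].

## Interface

Orientations are given as a rotation vector (axis times angle).
In Python, from station import env gives the robot as it stands. The module is installed in compiled form; this text tells all that it offers.
- The arm moves only by the tool send_rows, never from a script. Its argument "rows" is a list of rows, each an object of numbers: "ax", "ay", "az": the turn, a rotation vector about the tool's x, y, z in degrees; "tx", "ty", "tz": the shift along the tool's x, y, z in cm; "jaw": the closure in counts, from 0 (fully open) to 255 (shut). A call has 1 to 5 rows; each row is the pose to reach, as a shift and turn from the pose commanded when the call began, along the tool's axes at that moment; what a row does not reach only later rows make up. A row lasts 1/10 s, in which the tool goes at most 50 mm and 8.59 degrees, less where a joint would pass 70% of its speed; a pose out of reach is approached as far as the arm can. A call with a gripper value outside its range is refused whole. The fingers move at their own pace and stop on an object; the grip force is fixed at half the most. Time passes only in rows, so rows that repeat a pose let the fingers close. It gives the time, the measured TCP pose, the force and the opening at its end, in the units of the state.
- env.get_obs(): the state, without advancing time (a new reading comes with each control period).
- env.snapshot(name): name is "scene" or "top" or "wrist"; returns the picture (480x640x3 uint8, blue, green, red); there is no depth.
- env.get_calibration(name): a dict with "K" (3x3 intrinsics, pixels), "xyz" and "rotation" of the camera in the world; the wrist camera has in their place "mount" (4x4, takes a point from camera to tool coordinates, whose origin is the TCP and whose axes are the flange's). Camera axes: x right, y down, z forward; pixel columns grow to the right and rows downward; lengths in m; the calibration is good to about 2 mm. The wrist camera is an equidistant fisheye: a pixel r from the principal point sees the ray r / f radians off the axis. A picture is of the moment at which its call begins: read the wrist's pose just before it. get_calibration takes no time and is no camera call.
- env.finish_job(): hands the job in, once; it reports no verdict.
The state is a dict: "t": time; "joint_pos": joint angles; "joint_velocities": joint speeds; "effort": joint torques, N m; "position": TCP position; "tcp_rot": TCP orientation; "ft_force": force on the tool from outside, world axes, zero at the start; "moment": the same for the moment, N m; "gripper_width": finger opening in m.
Only numpy, scipy, OpenCV 4.12 (cv2) and the standard library are available. Lean on these libraries where they do the work, as an engineer would, in place of code of your own. Each camera call takes 0.05 s, during which the arm holds its last target. There are 200 camera calls.

## Task

The soap stand was taken apart for rinsing. Slide the tray's tube down over the stub of the heavy foot, drain spout over the toe of the foot, until it is fully home and the spring button has snapped out through the hole in the tube; then lay the white soap bar gently along the middle of the ribbed tray, flat and with no edge hanging over. Leave the tape roll, the spray bottle and the multimeter where they are.

Things in the scene. Friction and masses are not known exactly. Their poses are not given: they have to be found in the camera images.
- soap_tray: Loose, about 0.25 kg: teal ribbed soap tray on an upright steel tube that stands on its black flared mouth. Origin: centre of the mouth's underside; z up the tube; +x to the drain spout at one end of the tray, also the side of the hole. The tray is a block 112 (x) by 58 mm (y), centred over the tube, z = 95 to 113 mm, with flat upright long sides to grip from above; the spout reaches x = 78 mm.
- tube_mouth (a point): Centre of the tube's mouth, at its lowest edge (the origin of soap_tray). The mouth is a funnel, 47 mm across outside and 40 mm inside at the bottom, narrowing to the 25 mm bore 15 mm up. The tube is 30 mm outside and hollow up to z = 82 mm.
- tube_hole (a point): Centre of the round 11 mm hole in the tube's wall, on its outside: x = 15 mm, z = 30 mm in soap_tray.
- tray_top (a point): Centre of the tray's top, on its 3 mm high cross ribs, 116 mm above the mouth; axes as soap_tray (x along the tray to the spout).
- stand_foot: Fixed heavy grey cast foot, 100 mm round and 12 mm high, with an upright steel stub, 22 mm thick, in its middle and a toe that reaches 102 mm from the centre along its +x. Origin: centre of the underside, on the table; z up. The tube's mouth rests on the collar at z = 16 mm; the stub rises to z = 82 mm with a bevelled end. The button looks towards the toe.
- stub_seat (a point): On the stub's axis, at the collar where the tube's mouth rests when home (16 mm above the table).
- button_spot (a point): Where the centre of tube_hole must come: 15 mm from the stub's axis towards the toe, 46 mm above the table. Home and turned within about 8 degrees of right, the tube has its hole over the button.
- snap_button (a joint): Domed brass spring button, 8 mm, sliding radially in the stub: 0 = out (tip 18 mm from the axis), grows as it is pressed in: 0.0055 under the tube's wall, at most 0.008. The flared mouth presses it in as the tube is pushed down (about 10 to 20 N); it springs back to near 0 when the hole is over it. If it stays in with the tube home, turn the tube a little.
- soap_bar: White soap bar lying on the table, 39 (x) by 87 (y) by 24 mm high, about 0.12 kg. Origin: centre of the underside; z up, y along the bar.
- soap_corner0 (a point): Lower corner of the soap bar at x = +19.5, y = +43.5 mm.
- soap_corner1 (a point): Lower corner of the soap bar at x = +19.5, y = -43.5 mm.
- soap_corner2 (a point): Lower corner of the soap bar at x = -19.5, y = +43.5 mm.
- soap_corner3 (a point): Lower corner of the soap bar at x = -19.5, y = -43.5 mm.
- masking_tape: Bystander: loose roll of masking tape lying flat, 98 mm across, 25 mm high; origin under its centre.
- spray_bottle: Bystander: dark trigger spray bottle standing loose, 60 by 78 mm, 237 mm high; origin under its centre.
- multimeter: Bystander: yellow multimeter lying loose, 155 by 78 mm, 49 mm high; origin under its centre.
Mind the look-alikes: they are no part of the job. What is shaped like the soap_bar but green is not meant.

How it is judged:
On the way:
1. the tube is home on the stub and the button stands out through its hole (value of joint snap_button below 0.0015 m and distance between tube_hole and button_spot below 0.0065 m and horizontal distance between tube_mouth and stub_seat below 0.0045 m and angle between soap_tray's own z axis and vertical below 0.08 rad), for 0.3 s.
At the end, for the whole second after the job is handed in: The tube is upright and home on the stub (hole within 6.5 mm of the button's place, axis within 4.5 mm of the stub's) with the button sprung out (less than 1.5 mm pressed); the soap bar lies flat on the ribs (within 4 mm) with all four lower corners inside the 112 x 58 mm of the tray; both at rest (all of step 1 and x of soap_corner0 in the frame of soap_tray between -0.056 and 0.056 m and y of soap_corner0 in the frame of soap_tray between -0.029 and 0.029 m and x of soap_corner1 in the frame of soap_tray between -0.056 and 0.056 m and y of soap_corner1 in the frame of soap_tray between -0.029 and 0.029 m and x of soap_corner2 in the frame of soap_tray between -0.056 and 0.056 m and y of soap_corner2 in the frame of soap_tray between -0.029 and 0.029 m and x of soap_corner3 in the frame of soap_tray between -0.056 and 0.056 m and y of soap_corner3 in the frame of soap_tray between -0.029 and 0.029 m and z of soap_bar in the frame of tray_top between -0.004 and 0.004 m and linear speed of each of soap_bar, soap_tray below 0.02 m/s); the robot touches nothing.
It fails at once if the roll of masking tape is moved more than 30 mm (distance of masking_tape from where it was at the start of the episode above 0.03 m).
It fails at once if the black spray bottle is moved more than 30 mm (distance of spray_bottle from where it was at the start of the episode above 0.03 m).
It fails at once if the multimeter is moved more than 30 mm (distance of multimeter from where it was at the start of the episode above 0.03 m).
It fails at once if the soap bar is dropped or slammed onto the tray (more than 40 N) (contact force between soap_bar and soap_tray above 40 N).
It fails at once if the tray is knocked over (angle between soap_tray's own z axis and vertical above 0.9 rad).
It also fails if it takes over 58 s, if anything falls off the work surface, if the arm or the gripper's body presses on something with over 40 N, if the wrist force passes 120 N, or if a joint passes its speed limit or range.

## Working session

There is one attempt and no reset: what is moved stays moved. The work goes in short steps, Python scripts to look and compute and a tool call to move; the robot and the scene stay as the last step left them, time stands still between calls to the robot, and variables do not carry over. Pictures are saved under pics/ and viewed, on a budget of 10 in all, crops included, one or two more only if the job needs it, and the job is handed in when it is done.

Besides the shell and the picture viewer there is one more tool, called after "Call:" by a JSON object that holds its "method" and its "body", one argument or row to a line. send_rows: Moves the arm, as the interface text tells. Its arguments: {"type":"object","properties":{"rows":{"type":"array"}},"required":["rows"]}

```bash
mkdir -p pics
python3 - <<'E'
from station import env
import cv2,json
o=env.get_obs();print({k:(v.tolist() if hasattr(v,'tolist') else v) for k,v in o.items()})
for n in("scene","top"):
    cv2.imwrite(f"pics/{n}0.png",env.snapshot(n))
for n in("scene","top","wrist"):print(n,env.get_calibration(n))
E
```

```text
{'t': 0.0, 'joint_pos': [1.2768053819953085, 0.4118836565162341, -0.01272169014015056, 1.5969855996588413, 0.005612957708324125, 1.1342767655799364, -0.08222330409453789], 'joint_velocities': [-0.0013061203522630566, -0.0012282873094833385, 0.0010974667251999832, 0.0004298953839735073, 0.0004415763694239611, 0.0007096916242712272, 0.0010312861929174307], 'effort': [-0.0008545945092919283, -58.79591345787048, 0.6417283415794373, -29.107972383499146, -0.05388535209931433, 0.018368526943959296, 0.00013950073480373248], 'position': [0.13978144215842495, -0.6086877780174061, 0.22184306062624254], 'tcp_rot': [-3.120109523431931, -0.35377472522210335, 0.0004468523220228559], 'ft_force': [0.6956570515678289, -0.27888380269525387, -0.4822991012991781], 'moment': [-0.007259666233299933, -0.023781063207939136, -0.021912402756782568], 'gripper_width': 0.08781606951318752}
scene {'K': array([[527.6407788 ,   0.        , 318.23619977],
       [  0.        , 527.6407788 , 240.37242857],
       [  0.        ,   0.        ,   1.        ]]), 'xyz': array([-0.10026346,  0.66840985,  0.81864312]), 'rotation': array([-0.9598532 ,  2.36466109, -1.13999444])}
top {'K': array([[572.28944827,   0.        , 312.20279498],
       [  0.        , 572.28944827, 245.27358755],
       [  0.        ,   0.        ,   1.        ]]), 'xyz': array([0.42690203, 0.00140141, 1.32218832]), 'rotation': array([-2.15411862,  2.16281467, -0.08217285])}
wrist {'K': array([[371.64829954,   0.        , 313.65047693],
       [  0.        , 371.64829954, 238.72895429],
       [  0.        ,   0.        ,   1.        ]]), 'mount': array([[ 4.12315675e-04, -9.64193976e-01, -2.65197676e-01,
         7.31363735e-02],
       [ 9.99999878e-01,  3.25875343e-04,  3.69945105e-04,
        -1.38924603e-04],
       [-2.70277458e-04, -2.65197796e-01,  9.64193993e-01,
        -1.61561068e-01],
       [ 0.00000000e+00,  0.00000000e+00,  0.00000000e+00,
         1.00000000e+00]])}
```

View pics/scene0.png

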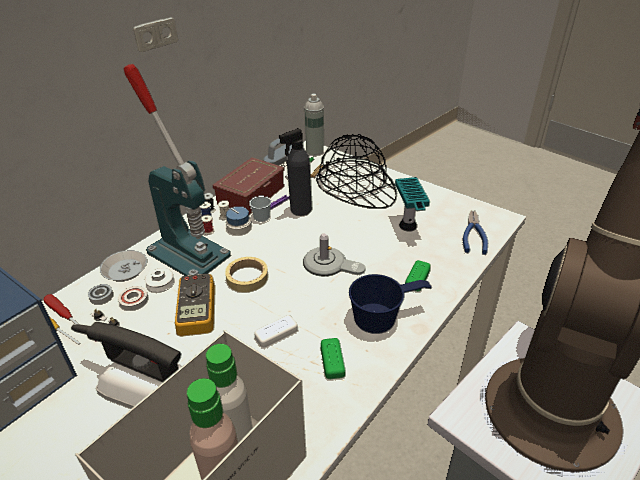

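View pics/top0.png

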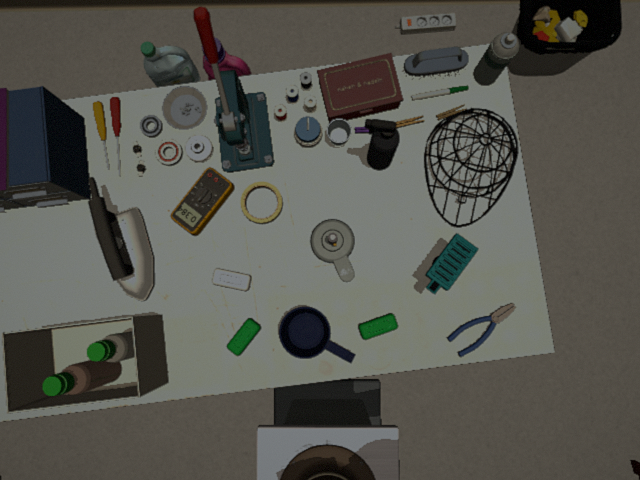

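The scene view shows the teal tray standing at (410,195), the foot at (325,260) with its toe to the lower right at (357,267), and the white soap at (276,331). In the top view these are the tray at (450,265), the foot at (332,241) with its toe towards (346,275), and the soap at (232,279).

Candidates for the soap bar in the top view are white (232,279), green (243,336) and green (378,326). I choose the white one. The tray has only one candidate, the teal block at (450,265), and I'll check both in a crop.

```bash
cat > h.py <<'E'
import numpy as np,cv2
from scipy.spatial.transform import Rotation as R
from station import env
def ray(cam,u,v,obs=None):
    c=env.get_calibration(cam);K=c["K"]
    x=(u-K[0,2])/K[0,0];y=(v-K[1,2])/K[1,1]
    if cam!="wrist":
        return np.array(c["xyz"]),R.from_rotvec(c["rotation"]).apply([x,y,1])
    r=np.hypot(x,y)+1e-12
    d=np.array([np.sin(r)*x/r,np.sin(r)*y/r,np.cos(r)])
    M=c["mount"];Rt=R.from_rotvec(obs["tcp_rot"])
    return Rt.apply(M[:3,3])+obs["position"],Rt.apply(M[:3,:3]@d)
def onz(cam,u,v,z,obs=None):
    p,d=ray(cam,u,v,obs);return p+d*(z-p[2])/d[2]
def proj(cam,P,obs=None):
    c=env.get_calibration(cam);K=c["K"];P=np.asarray(P,float)
    if cam!="wrist": q=R.from_rotvec(c["rotation"]).inv().apply(P-c["xyz"]);x,y=q[0]/q[2],q[1]/q[2]
    else:
        M=c["mount"];q=M[:3,:3].T@(R.from_rotvec(obs["tcp_rot"]).inv().apply(P-obs["position"])-M[:3,3])
        r=np.hypot(q[0],q[1]);th=np.arctan2(r,q[2]);x,y=q[0]/r*th,q[1]/r*th
    return K[0,0]*x+K[0,2],K[1,1]*y+K[1,2]
E
python3 - <<'E'
from h import *
im=cv2.imread("pics/top0.png")
a=cv2.resize(im[220:305,400:490],None,fx=4,fy=4,interpolation=cv2.INTER_CUBIC)
b=cv2.resize(im[205:290,195:375],None,fx=4,fy=4,interpolation=cv2.INTER_CUBIC)
s=cv2.imread("pics/scene0.png");c=cv2.resize(s[165:240,380:440],None,fx=4,fy=4,interpolation=cv2.INTER_CUBIC)
d=cv2.resize(s[225:285,295:370],None,fx=4,fy=4,interpolation=cv2.INTER_CUBIC)
W=np.zeros((600,800,3),np.uint8)
def put(x,Y,X): 
    h,w=x.shape[:2];h=min(h,600-Y);w=min(w,800-X);W[Y:Y+h,X:X+w]=x[:h,:w]
put(cv2.resize(b,(540,255)),0,0);put(a,255,0);put(c,255,370);put(d,0,545)
cv2.imwrite("pics/m1.png",W)
hsv=cv2.cvtColor(im,cv2.COLOR_BGR2HSV)
m=cv2.inRange(hsv,(80,80,40),(98,255,255));m[:, :400]=0;m[:, 490:]=0;m[:220]=0;m[305:]=0
m=cv2.morphologyEx(m,cv2.MORPH_CLOSE,np.ones((7,7)))
r=cv2.minAreaRect(cv2.findNonZero(m));bx=cv2.boxPoints(r)
print("tray",r);P=[onz("top",*p,.113) for p in bx];print(np.round(P,4),np.round(onz("top",*r[0],.113),4))
for uv in[(332,241),(346,276),(232,279),(213,272),(250,287)]:print(uv,np.round(onz("top",*uv,.012),4))
E
```

```text
tray ((448.57720947265625, 265.6094970703125), (26.90580940246582, 62.15877914428711), 36.38435363769531)
[[ 0.4685 -0.1944  0.113 ]
 [ 0.5739 -0.2743  0.113 ]
 [ 0.5398 -0.3188  0.113 ]
 [ 0.435  -0.2388  0.113 ]] [ 0.5041 -0.2565  0.113 ]
(332, 241) [ 0.5684 -0.0127  0.012 ]
(346, 276) [ 0.4878 -0.0442  0.012 ]
(232, 279) [0.4819 0.2173 0.012 ]
(213, 272) [0.4982 0.2614 0.012 ]
(250, 287) [0.4634 0.1757 0.012 ]
```

View pics/m1.png

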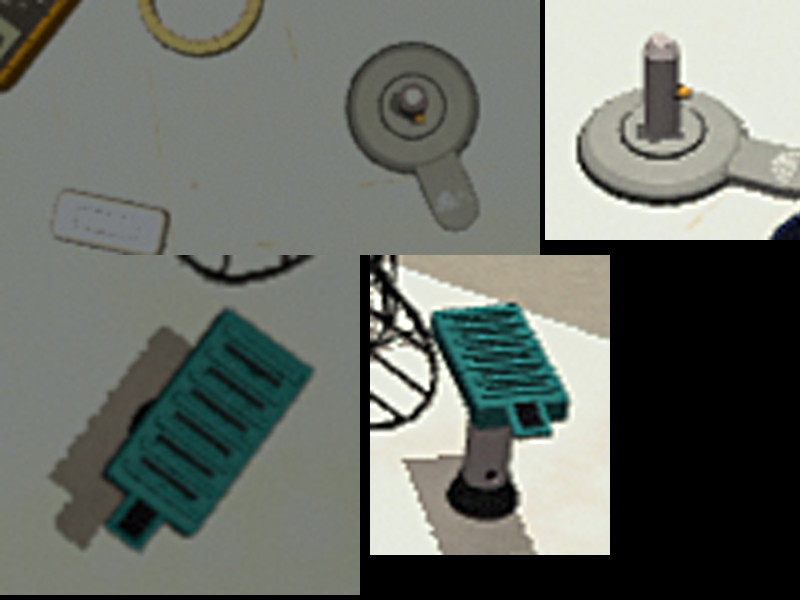

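The crops confirm the choice. The tray's spout and hole face lower left (towards the robot), the button and toe point lower right, and the white soap lies between the foot and the multimeter. Next I compute poses and the first move.

```bash
cat >> h.py <<'E'
def plan(x,y,z,yaw,obs=None):
    "shift/turn from measured pose to vertical-down tool with tool x at yaw (deg)"
    o=obs or env.get_obs();Rt=R.from_rotvec(o["tcp_rot"])
    c,s=np.cos(np.radians(yaw)),np.sin(np.radians(yaw))
    T=R.from_matrix([[c,s,0],[s,-c,0],[0,0,-1]])
    print("t cm",np.round(Rt.inv().apply(np.array([x,y,z])-o["position"])*100,2),"a deg",np.round(np.degrees((Rt.inv()*T).as_rotvec()),2))
E
python3 - <<'E'
from h import *
f=lambda u,v,z,c="top":np.round(onz(c,u,v,z),4)
k=[f(*p,.113) for p in[(457,233.75),(478.25,249.25),(447,290.5),(426.25,273.75)]];print(k,np.mean(k,0))
print("mouth scene",f(408.25,225,.0,"scene"), "scene block ctr?")
dc=f(332.7,240.7,.012);te=f(346.7,275,.012);st=f(332.3,237.3,.082);print(dc,te,st,np.degrees(np.arctan2(te[1]-dc[1],te[0]-dc[0])))
print("foot scene disc",f(295+(662-545)/4,225+145/4,.006,"scene"))
q=f(213,272,.024)
plan(.40,-.21,.26,-37)
o=env.get_obs();print(R.from_rotvec(o["tcp_rot"]).as_matrix().round(3))
E
```

```text
[array([ 0.5715, -0.276 ,  0.113 ]), array([ 0.5383, -0.3196,  0.113 ]), array([ 0.4519, -0.2518,  0.113 ]), array([ 0.4871, -0.2093,  0.113 ])] [ 0.5122   -0.264175  0.113   ]
mouth scene [ 0.5164 -0.2713  0.    ] scene block ctr?
[ 0.5691 -0.0143  0.012 ] [ 0.49   -0.0458  0.012 ] [ 0.5689 -0.0127  0.082 ] -158.2860649182236
foot scene disc [ 0.5685 -0.0117  0.006 ]
t cm [ 34.29 -33.04  -3.77] a deg [-7.000e-02  4.000e-02  4.994e+01]
[[ 0.975  0.224 -0.   ]
 [ 0.224 -0.975  0.001]
 [-0.    -0.001 -1.   ]]
```

Call:
{"method": "send_rows", "body": {
  "rows": [
    {"tx": 4.5, "ty": -2.5, "tz": -0.8, "az": 8.5},
    {"tx": 9, "ty": -5, "tz": -1.6, "az": 17},
    {"tx": 13, "ty": -7.5, "tz": -2.4, "az": 25},
    {"tx": 17.5, "ty": -10, "tz": -3.2, "az": 33.5},
    {"tx": 22, "ty": -12.5, "tz": -4, "az": 42}
  ]
}}

```text
invalid input
```

```bash
python3 -c "
from h import *
plan(.512,-.264,.26,-37)"
```

```text
t cm [ 43.99 -25.27  -3.78] a deg [-7.000e-02  4.000e-02  4.994e+01]
```

Call:
{"method": "send_rows", "body": {
  "rows": [
    {"ax": 0, "ay": 0, "az": 8.5, "tx": 4.5, "ty": -2.5, "tz": -0.8, "jaw": 0},
    {"ax": 0, "ay": 0, "az": 17, "tx": 9, "ty": -5, "tz": -1.6, "jaw": 0},
    {"ax": 0, "ay": 0, "az": 25, "tx": 13, "ty": -7.5, "tz": -2.4, "jaw": 0},
    {"ax": 0, "ay": 0, "az": 33.5, "tx": 17.5, "ty": -10, "tz": -3.2, "jaw": 0},
    {"ax": 0, "ay": 0, "az": 42, "tx": 22, "ty": -12.5, "tz": -4, "jaw": 0}
  ]
}}

```text
t: 0.6
position: [0.3155, -0.4474, 0.2602]
tcp_rot: [-3.048, 0.76, 0.0]
ft_force: [0.3, -0.5, -0.0]
gripper_width: 0.0875
```

```bash
python3 -c "
from h import *
plan(.512,-.264,.26,-37)"
```

```text
t cm [  8.74 -25.41   0.03] a deg [-0.01  0.02  9.  ]
```

Call:
{"method": "send_rows", "body": {
  "rows": [
    {"ax": 0, "ay": 0, "az": 8, "tx": 1.6, "ty": -4.6, "tz": 0, "jaw": 0},
    {"ax": 0, "ay": 0, "az": 8, "tx": 3.2, "ty": -9.2, "tz": 0, "jaw": 0},
    {"ax": 0, "ay": 0, "az": 8, "tx": 4.8, "ty": -14, "tz": 0, "jaw": 0},
    {"ax": 0, "ay": 0, "az": 8, "tx": 6.4, "ty": -18.8, "tz": 0, "jaw": 0},
    {"ax": 0, "ay": 0, "az": 8, "tx": 7.8, "ty": -24, "tz": 0, "jaw": 0}
  ]
}}

```text
t: 1.1
position: [0.4919, -0.2757, 0.2599]
tcp_rot: [2.99, -0.963, -0.0]
ft_force: [0.3, -0.9, -0.3]
gripper_width: 0.0879
```

Run:
```python
from h import *
for i in range(6): o=env.get_obs();w=env.snapshot("wrist")
o=env.get_obs();w=env.snapshot("wrist");cv2.imwrite("pics/w1.png",w)
print(o["position"],o["t"],o["joint_velocities"].__repr__());plan(.512,-.264,.26,-37,o)
yaw=np.radians(142.8)
for p in [(56,29),(56,-29),(-56,29),(-56,-29),(0,0)]:
    P=[.512+(p[0]*np.cos(yaw)-p[1]*np.sin(yaw))/1000,-.264+(p[0]*np.sin(yaw)+p[1]*np.cos(yaw))/1000,.113];print(p,np.round(proj("wrist",P,o),1))
```

```text
[ 0.48978862 -0.2784545   0.25984026] 1.4 array([ 0.01736726, -0.00517882,  0.00675956,  0.00061409, -0.00273334,
       -0.00017498, -0.00098751])
t cm [ 0.96 -2.47 -0.02] a deg [0.06 0.03 1.23]
(56, 29) [317.3 276.8]
(56, -29) [252.5 274.9]
(-56, 29) [321.1 148.5]
(-56, -29) [251.1 147.6]
(0, 0) [285.  214.1]
```

View pics/w1.png

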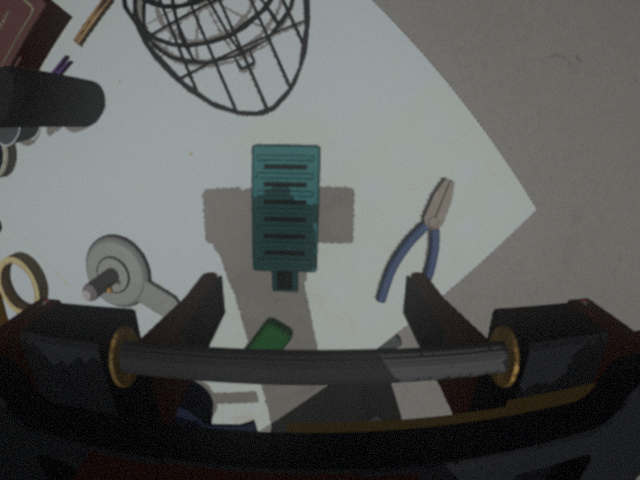

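The wrist view shows the tray at about (253–320, 145–271) with the spout downward at (285,281). It is within about 3 mm of the prediction, and the mount axes agree.

Run:
```python
from h import *
o=env.get_obs();print(o["position"])
w=cv2.imread("pics/w1.png");hsv=cv2.cvtColor(w,cv2.COLOR_BGR2HSV)
m=cv2.inRange(hsv,(80,70,20),(100,255,255));n,l,s,c=cv2.connectedComponentsWithStats(cv2.morphologyEx(m,cv2.MORPH_CLOSE,np.ones((9,9))))
i=1+s[1:,4].argmax();print(s[i])
ys,xs=np.nonzero(l==i)
P=np.array([onz("wrist",u,v,.113,o)[:2] for u,v in zip(xs,ys)],np.float32)
r=cv2.minAreaRect(P*1000);print(r);b=cv2.boxPoints(r);print(b)
k=np.array([onz("wrist",u,v,.113,o) for u,v in[(252.5,144.5),(320.5,144.5),(317.5,271.5),(252.5,270)]]);print(k.round(4),k.mean(0).round(4))
d=k[3]-k[0];print(np.degrees(np.arctan2(d[1],d[0])));d=k[2]-k[1];print(np.degrees(np.arctan2(d[1],d[0])))
```

```text
[ 0.48963621 -0.27879355  0.2599425 ]
[ 252  145   67  145 8251]Traceback (most recent call last):
  File "<stdin>", line 7, in <module>
  File "h.py", line 14, in onz
    p,d=ray(cam,u,v,obs);return p+d*(z-p[2])/d[2]
        ~~~^^^^^^^^^^^^^
  File "h.py", line 5, in ray
    c=env.get_calibration(cam);K=c["K"]
ValueError: time passes only in moves, steps and waits
```

```bash
cat >> h.py <<'E'
CAL={n:env.get_calibration(n) for n in("scene","top","wrist")}
class _E:
    pass
E
sed -i '/^class _E/,$d' h.py; sed -i 's/c=env.get_calibration(cam)/c=CAL[cam]/' h.py
python3 - <<'E'
from h import *
o=env.get_obs();print(o["position"])
w=cv2.imread("pics/w1.png");hsv=cv2.cvtColor(w,cv2.COLOR_BGR2HSV)
m=cv2.inRange(hsv,(80,70,20),(100,255,255));n,l,s,c=cv2.connectedComponentsWithStats(cv2.morphologyEx(m,cv2.MORPH_CLOSE,np.ones((9,9))))
i=1+s[1:,4].argmax()
ys,xs=np.nonzero(l==i)
P=np.array([onz("wrist",u,v,.113,o)[:2] for u,v in zip(xs,ys)],np.float32)
r=cv2.minAreaRect(P*1000);print(r);b=cv2.boxPoints(r);print(b)
k=np.array([onz("wrist",u,v,.113,o) for u,v in[(252.5,144.5),(320.5,144.5),(317.5,271.5),(252.5,270)]]);print(k.round(4),k.mean(0).round(4))
d=k[3]-k[0];print(np.degrees(np.arctan2(d[1],d[0])));d=k[2]-k[1];print(np.degrees(np.arctan2(d[1],d[0])))
E
```

```text
[ 0.48963621 -0.27879355  0.2599425 ]
((507.767822265625, -261.0292053222656), (55.73997497558594, 127.2899169921875), 53.22120666503906)
[[ 440.10468 -245.2458 ]
 [ 542.0579  -321.4577 ]
 [ 575.43097 -276.81262]
 [ 473.47772 -200.60071]]
[[ 0.5754 -0.2777  0.113 ]
 [ 0.5419 -0.3229  0.113 ]
 [ 0.4537 -0.2566  0.113 ]
 [ 0.4886 -0.2103  0.113 ]] [ 0.5149 -0.2669  0.113 ]
142.18384336425953
143.04721892996855
```

```bash
python3 -c "
from h import *
plan(.5145,-.266,.084,-37.2)"
```

```text
t cm [ 1.27 -2.51 17.59] a deg [0.05 0.02 1.38]
```

Call:
{"method": "send_rows", "body": {
  "rows": [
    {"ax": 0, "ay": 0, "az": 1.4, "tx": 1.3, "ty": -2.5, "tz": 2, "jaw": 0},
    {"ax": 0, "ay": 0, "az": 1.4, "tx": 1.3, "ty": -2.5, "tz": 6, "jaw": 0},
    {"ax": 0, "ay": 0, "az": 1.4, "tx": 1.3, "ty": -2.5, "tz": 10, "jaw": 0},
    {"ax": 0, "ay": 0, "az": 1.4, "tx": 1.3, "ty": -2.5, "tz": 12, "jaw": 0},
    {"ax": 0, "ay": 0, "az": 1.4, "tx": 1.3, "ty": -2.5, "tz": 12, "jaw": 0}
  ]
}}

```text
t: 1.95
position: [0.513, -0.2653, 0.1371]
tcp_rot: [2.977, -1.003, -0.009]
ft_force: [0.3, 0.4, 0.9]
gripper_width: 0.0876
```

```bash
python3 -c "
from h import *
plan(.5145,-.266,.084,-37.2)"
```

```text
t cm [ 0.19 -0.04  5.31] a deg [ 0.11  0.32 -0.03]
```

Call:
{"method": "send_rows", "body": {
  "rows": [
    {"ax": 0, "ay": 0, "az": 0, "tx": 0.1, "ty": 0, "tz": 2, "jaw": 0},
    {"ax": 0, "ay": 0, "az": 0, "tx": 0.1, "ty": 0, "tz": 4, "jaw": 0},
    {"ax": 0, "ay": 0, "az": 0, "tx": 0.1, "ty": 0, "tz": 5.2, "jaw": 0},
    {"ax": 0, "ay": 0, "az": 0, "tx": 0.1, "ty": 0, "tz": 5.2, "jaw": 0},
    {"ax": 0, "ay": 0, "az": 0, "tx": 0.1, "ty": 0, "tz": 5.2, "jaw": 0}
  ]
}}

```text
t: 2.45
position: [0.5171, -0.2658, 0.0892]
tcp_rot: [2.978, -1.0, 0.002]
ft_force: [-0.1, -0.1, 0.1]
gripper_width: 0.0879
```

Call:
{"method": "send_rows", "body": {
  "rows": [
    {"ax": 0, "ay": 0, "az": 0, "tx": 0, "ty": 0, "tz": 0, "jaw": 60},
    {"ax": 0, "ay": 0, "az": 0, "tx": 0, "ty": 0, "tz": 0, "jaw": 90},
    {"ax": 0, "ay": 0, "az": 0, "tx": 0, "ty": 0, "tz": 0, "jaw": 120},
    {"ax": 0, "ay": 0, "az": 0, "tx": 0, "ty": 0, "tz": 0, "jaw": 160},
    {"ax": 0, "ay": 0, "az": 0, "tx": 0, "ty": 0, "tz": 0, "jaw": 160}
  ]
}}

```text
t: 2.95
position: [0.5169, -0.2654, 0.0884]
tcp_rot: [2.978, -0.999, 0.001]
ft_force: [0.3, -0.0, 2.1]
gripper_width: 0.0577
```

Call:
{"method": "send_rows", "body": {
  "rows": [
    {"ax": 0, "ay": 0, "az": 0, "tx": 0, "ty": 0, "tz": 0, "jaw": 160},
    {"ax": 0, "ay": 0, "az": 0, "tx": 0, "ty": 0, "tz": 0, "jaw": 160},
    {"ax": 0, "ay": 0, "az": 0, "tx": 0, "ty": 0, "tz": -0.5, "jaw": 160},
    {"ax": 0, "ay": 0, "az": 0, "tx": 0, "ty": 0, "tz": -2, "jaw": 160},
    {"ax": 0, "ay": 0, "az": 0, "tx": 0, "ty": 0, "tz": -4, "jaw": 160}
  ]
}}

```text
t: 3.45
position: [0.5156, -0.2644, 0.1272]
tcp_rot: [-2.978, 0.998, 0.006]
ft_force: [-0.2, -0.2, -2.4]
gripper_width: 0.0577
```

Call:
{"method": "send_rows", "body": {
  "rows": [
    {"ax": 0, "ay": 0, "az": -4, "tx": 0, "ty": 0, "tz": -3, "jaw": 160},
    {"ax": 0, "ay": 0, "az": -10, "tx": 0, "ty": -2, "tz": -6, "jaw": 160},
    {"ax": 0, "ay": 0, "az": -17, "tx": -2, "ty": -5, "tz": -8, "jaw": 160},
    {"ax": 0, "ay": 0, "az": -24, "tx": -4, "ty": -8, "tz": -10, "jaw": 160},
    {"ax": 0, "ay": 0, "az": -30, "tx": -5, "ty": -11, "tz": -10, "jaw": 160}
  ]
}}

```text
t: 3.95
position: [0.5437, -0.1454, 0.2309]
tcp_rot: [3.136, -0.186, 0.005]
ft_force: [1.1, 1.0, -3.8]
gripper_width: 0.058
```

```bash
python3 -c "
from h import *
plan(.5703,-.0125,.22,21.5)"
```

```text
t cm [  1.07 -13.51   1.09] a deg [  0.05  -0.18 -28.27]
```

Call:
{"method": "send_rows", "body": {
  "rows": [
    {"ax": 0, "ay": 0, "az": -7, "tx": 0.2, "ty": -3, "tz": 0, "jaw": 160},
    {"ax": 0, "ay": 0, "az": -14, "tx": 0.4, "ty": -6, "tz": 0, "jaw": 160},
    {"ax": 0, "ay": 0, "az": -21, "tx": 0.7, "ty": -9, "tz": 0, "jaw": 160},
    {"ax": 0, "ay": 0, "az": -27, "tx": 1, "ty": -11.5, "tz": 0, "jaw": 160},
    {"ax": 0, "ay": 0, "az": -27, "tx": 1, "ty": -12.5, "tz": 0, "jaw": 160}
  ]
}}

```text
t: 4.45
position: [0.5684, -0.0211, 0.2278]
tcp_rot: [-3.091, -0.551, 0.001]
ft_force: [-0.2, -0.7, -2.5]
gripper_width: 0.0582
```

Run:
```python
from h import *
for i in range(4): env.snapshot("top")
s=env.snapshot("scene");t=env.snapshot("top");o=env.get_obs();w=env.snapshot("wrist")
print(o["position"]);plan(.5703,-.0125,.22,21.5,o)
W=np.zeros((600,800,3),np.uint8)
W[:360,:480]=cv2.resize(w,(480,360))
a=cv2.resize(s[130:310,270:430],(320,360));W[:360,480:]=a
W[360:,:320]=cv2.resize(t[180:300,260:420],(320,240))
cv2.imwrite("pics/m2.png",W);cv2.imwrite("pics/s2.png",s)
```

```text
[ 0.56821307 -0.02641807  0.22794611]
t cm [ 0.67 -1.24  0.79] a deg [ 0.04  0.05 -1.8 ]
```

View pics/m2.png

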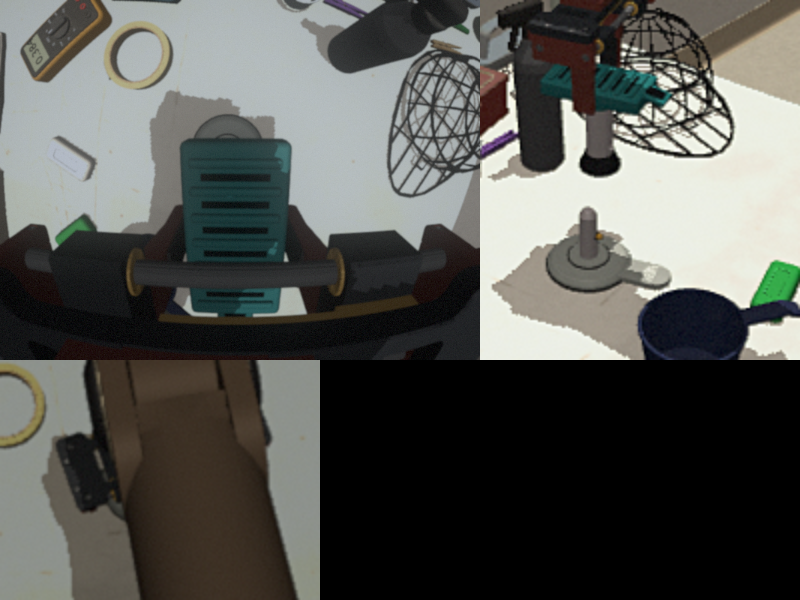

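The view shows the tray held level, its spout towards the toe, and the tube mouth at (600,161) in the montage, about 1 cm off to the right of the stub at (588,210).

Run:
```python
from h import *
o=env.get_obs();M=R.from_rotvec(o["tcp_rot"]).as_matrix()
m=o["position"]+M@np.array([-.0015,0,.0884]);print("mouth",m,"pred px",proj("scene",m),"seen ~330,211")
print("stub top pred",proj("scene",[.5689,-.013,.082]),"seen ~324,235")
s=cv2.imread("pics/s2.png")
W=cv2.resize(s[195:275,290:370],(800,600)[1:]*2,interpolation=cv2.INTER_CUBIC)
cv2.imwrite("pics/m3.png",W)
plan(.5703,-.0125,.18,21.5,o)
```

```text
mouth [ 0.56684645 -0.0268258   0.13964292] pred px (np.float64(328.99624672377087), np.float64(212.76940815008186)) seen ~330,211
stub top pred (np.float64(324.24019634359774), np.float64(235.59363661912505)) seen ~324,235
t cm [ 0.66 -1.23  4.8 ] a deg [ 0.04  0.03 -1.78]
```

View pics/m3.png

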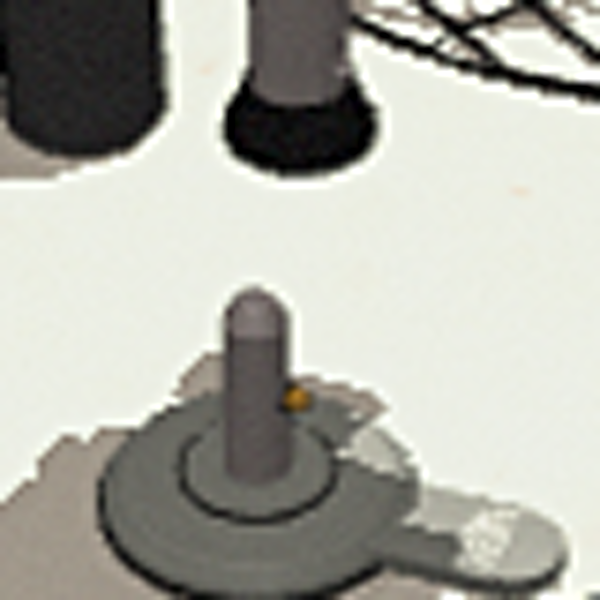

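```bash
python3 -c "
from h import *
plan(.5717,-.0119,.195,21.5)"
```

```text
t cm [ 0.81 -1.24  3.3 ] a deg [ 0.04  0.03 -1.78]
```

Call:
{"method": "send_rows", "body": {
  "rows": [
    {"ax": 0, "ay": 0, "az": -1.8, "tx": 0.8, "ty": -1.2, "tz": 0, "jaw": 160},
    {"ax": 0, "ay": 0, "az": -1.8, "tx": 0.8, "ty": -1.2, "tz": 1.5, "jaw": 160},
    {"ax": 0, "ay": 0, "az": -1.8, "tx": 0.8, "ty": -1.2, "tz": 3, "jaw": 160},
    {"ax": 0, "ay": 0, "az": -1.8, "tx": 0.8, "ty": -1.2, "tz": 3.5, "jaw": 160},
    {"ax": 0, "ay": 0, "az": -1.8, "tx": 0.8, "ty": -1.2, "tz": 3.5, "jaw": 160}
  ]
}}

```text
t: 5.3
position: [0.5716, -0.0101, 0.1925]
tcp_rot: [-3.085, -0.593, 0.002]
ft_force: [0.1, 0.1, -2.6]
gripper_width: 0.0577
```

Run:
```python
from h import *
s=env.snapshot("scene")
o=env.get_obs();plan(.5717,-.0119,.16,21.5,o);print(o["position"],o["ft_force"])
# column centre of tube and stub in the scene, by dark runs against the white table
g=cv2.cvtColor(s,cv2.COLOR_BGR2GRAY)
for r in range(205,262,3):
    row=g[r,300:350]; d=np.nonzero(row<140)[0]+300
    print(r,d.min() if len(d) else None,d.max() if len(d) else None,end=' | ')
cv2.imwrite("pics/s3.png",s)
M=R.from_rotvec(o["tcp_rot"]).as_matrix()
print(proj("scene",o["position"]+M@[-.003,0,.0884]))
```

```text
t cm [-0.1   0.15  3.32] a deg [-0.02  0.01  0.25]
[ 0.57208692 -0.01011558  0.19322447] [-0.41094052 -0.18371359 -3.32854358]
205 300 329 | 208 300 329 | 211 300 329 | 214 300 329 | 217 317 329 | 220 317 330 | 223 315 332 | 226 314 333 | 229 314 332 | 232 317 329 | 235 321 326 | 238 320 327 | 241 320 327 | 244 311 327 | 247 309 331 | 250 310 333 | 253 306 333 | 256 304 334 | 259 303 338 | (np.float64(323.48122886610975), np.float64(227.86883186558921))
```

Call:
{"method": "send_rows", "body": {
  "rows": [
    {"ax": 0, "ay": 0, "az": 0, "tx": 0, "ty": 0.1, "tz": 0.8, "jaw": 160},
    {"ax": 0, "ay": 0, "az": 0, "tx": 0, "ty": 0.1, "tz": 1.6, "jaw": 160},
    {"ax": 0, "ay": 0, "az": 0, "tx": 0, "ty": 0.1, "tz": 2.4, "jaw": 160},
    {"ax": 0, "ay": 0, "az": 0, "tx": 0, "ty": 0.1, "tz": 3.2, "jaw": 160},
    {"ax": 0, "ay": 0, "az": 0, "tx": 0, "ty": 0.1, "tz": 4, "jaw": 160}
  ]
}}

```text
t: 5.85
position: [0.5722, -0.0114, 0.1523]
tcp_rot: [-3.085, -0.592, 0.0]
ft_force: [-1.0, -0.2, -2.8]
gripper_width: 0.0581
```

```bash
python3 -c "
from h import *
o=env.get_obs();print(o['position'],o['ft_force'],o['moment']);plan(.5717,-.0119,.1044,21.5,o)"
```

```text
[ 0.57221855 -0.01137543  0.15229835] [-1.01898671 -0.21554332 -2.78712188] [-0.01633357  0.00896475 -0.0491487 ]
t cm [-0.07  0.03  4.79] a deg [-0.01  0.02  0.22]
```

Call:
{"method": "send_rows", "body": {
  "rows": [
    {"ax": 0, "ay": 0, "az": 0, "tx": 0, "ty": 0, "tz": 0.6, "jaw": 160},
    {"ax": 0, "ay": 0, "az": 0, "tx": 0, "ty": 0, "tz": 1.2, "jaw": 160},
    {"ax": 0, "ay": 0, "az": 0, "tx": 0, "ty": 0, "tz": 1.8, "jaw": 160},
    {"ax": 0, "ay": 0, "az": 0, "tx": 0, "ty": 0, "tz": 2.4, "jaw": 160},
    {"ax": 0, "ay": 0, "az": 0, "tx": 0, "ty": 0, "tz": 3, "jaw": 160}
  ]
}}

```text
t: 6.35
position: [0.5738, -0.0111, 0.1242]
tcp_rot: [3.085, 0.592, 0.005]
ft_force: [1.3, 1.5, 19.0]
gripper_width: 0.058
```

Call:
{"method": "send_rows", "body": {
  "rows": [
    {"ax": 0, "ay": 0, "az": 0, "tx": 0, "ty": 0, "tz": 0.5, "jaw": 160},
    {"ax": 0, "ay": 0, "az": 0, "tx": 0, "ty": 0, "tz": 0.9, "jaw": 160},
    {"ax": 0, "ay": 0, "az": 0, "tx": 0, "ty": 0, "tz": 1.2, "jaw": 160},
    {"ax": 0, "ay": 0, "az": 0, "tx": 0, "ty": 0, "tz": 1.5, "jaw": 160},
    {"ax": 0, "ay": 0, "az": 0, "tx": 0, "ty": 0, "tz": 1.7, "jaw": 160}
  ]
}}

```text
t: 6.85
position: [0.5728, -0.0113, 0.1058]
tcp_rot: [-3.085, -0.592, -0.001]
ft_force: [3.0, 0.9, -0.9]
gripper_width: 0.0582
```

Call:
{"method": "send_rows", "body": {
  "rows": [
    {"ax": 0, "ay": 0, "az": 0, "tx": 0, "ty": 0, "tz": 0.15, "jaw": 160},
    {"ax": 0, "ay": 0, "az": 0, "tx": 0, "ty": 0, "tz": 0.3, "jaw": 160},
    {"ax": 0, "ay": 0, "az": 0, "tx": 0, "ty": 0, "tz": 0.4, "jaw": 160},
    {"ax": 0, "ay": 0, "az": 0, "tx": 0, "ty": 0, "tz": 0.4, "jaw": 160},
    {"ax": 0, "ay": 0, "az": 0, "tx": 0, "ty": 0, "tz": 0.4, "jaw": 160}
  ]
}}

```text
t: 7.35
position: [0.5733, -0.0111, 0.1039]
tcp_rot: [3.085, 0.592, 0.004]
ft_force: [-0.7, 0.7, 12.1]
gripper_width: 0.058
```

Run:
```python
from h import *
s=env.snapshot("scene");o=env.get_obs();print(o["position"],o["ft_force"],o["moment"])
cv2.imwrite("pics/m4.png",cv2.resize(s[180:280,280:380],(600,600),interpolation=cv2.INTER_CUBIC))
```

```text
[ 0.57328207 -0.01107024  0.10395251] [-0.99606167  0.02698556 12.61878852] [0.28628567 0.12432012 0.0189296 ]
```

View pics/m4.png

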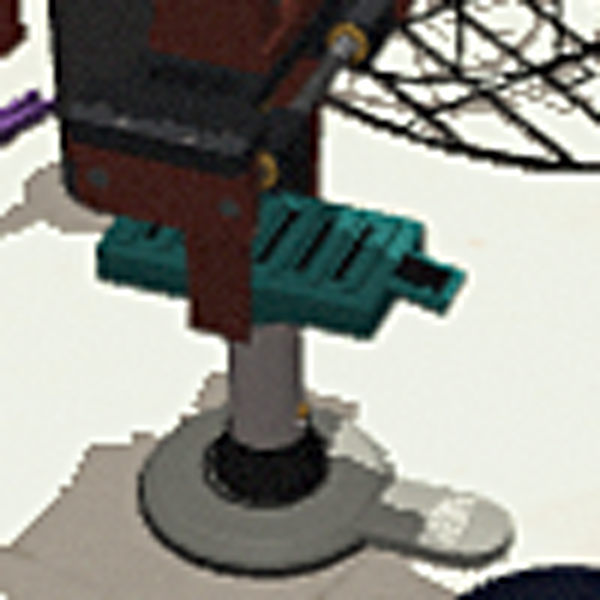

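The brass button stands out through the hole at (303,410), the mouth sits on the collar, and the force rose to a firm stop. I release the tray.

Call:
{"method": "send_rows", "body": {
  "rows": [
    {"ax": 0, "ay": 0, "az": 0, "tx": 0, "ty": 0, "tz": -0.2, "jaw": 160},
    {"ax": 0, "ay": 0, "az": 0, "tx": 0, "ty": 0, "tz": -0.2, "jaw": 80},
    {"ax": 0, "ay": 0, "az": 0, "tx": 0, "ty": 0, "tz": -0.2, "jaw": 20},
    {"ax": 0, "ay": 0, "az": 0, "tx": 0, "ty": 0, "tz": -0.2, "jaw": 0},
    {"ax": 0, "ay": 0, "az": 0, "tx": 0, "ty": 0, "tz": -0.2, "jaw": 0}
  ]
}}

```text
t: 7.9
position: [0.5719, -0.0114, 0.1038]
tcp_rot: [-3.085, -0.592, 0.002]
ft_force: [0.6, -0.1, -0.3]
gripper_width: 0.081
```

Call:
{"method": "send_rows", "body": {
  "rows": [
    {"ax": 0, "ay": 0, "az": 0, "tx": 0, "ty": 0, "tz": -1, "jaw": 0},
    {"ax": 0, "ay": 0, "az": 0, "tx": 0, "ty": 0, "tz": -4, "jaw": 0},
    {"ax": 0, "ay": 0, "az": 0, "tx": 0, "ty": 0, "tz": -8, "jaw": 0},
    {"ax": 0, "ay": 0, "az": 0, "tx": 0, "ty": 0, "tz": -12, "jaw": 0},
    {"ax": 0, "ay": 0, "az": 0, "tx": 0, "ty": 0, "tz": -14, "jaw": 0}
  ]
}}

```text
t: 8.4
position: [0.5735, -0.0109, 0.2486]
tcp_rot: [3.084, 0.592, 0.007]
ft_force: [-0.4, 0.4, 0.1]
gripper_width: 0.088
```

Run:
```python
from h import *
print(onz("top",232,279,.024))
t=cv2.imread("pics/top0.png");m=cv2.inRange(t[255:305,200:262],(0,0,0),(255,255,255))
plan(.4815,.215,.22,67.9)
```

```text
[0.48139878 0.21533089 0.024     ]
t cm [ -0.19 -24.4    2.82] a deg [  0.19  -0.21 -46.16]
```

Call:
{"method": "send_rows", "body": {
  "rows": [
    {"ax": 0, "ay": 0, "az": -8, "tx": 0, "ty": -4.5, "tz": 0, "jaw": 0},
    {"ax": 0, "ay": 0, "az": -16, "tx": 0, "ty": -9, "tz": 0, "jaw": 0},
    {"ax": 0, "ay": 0, "az": -24, "tx": 0, "ty": -13.5, "tz": 0, "jaw": 0},
    {"ax": 0, "ay": 0, "az": -32, "tx": 0, "ty": -18, "tz": 1, "jaw": 0},
    {"ax": 0, "ay": 0, "az": -40, "tx": -0.2, "ty": -22, "tz": 2, "jaw": 0}
  ]
}}

```text
t: 8.9
position: [0.4882, 0.1945, 0.2251]
tcp_rot: [2.691, 1.62, 0.003]
ft_force: [0.6, -0.1, -0.3]
gripper_width: 0.0876
```

Run:
```python
from h import *
for i in range(6): env.snapshot("top")
s=env.snapshot("scene")
o=env.get_obs();w=env.snapshot("wrist");cv2.imwrite("pics/w4.png",w)
print(o["t"],o["position"],o["tcp_rot"]);plan(.4815,.215,.2,67.9,o)
u,v=map(int,proj("wrist",[.4815,.215,.024],o));print(u,v)
np.save("o4.npy",np.r_[o["position"],o["tcp_rot"]])
W=np.zeros((600,800,3),np.uint8)
v=max(v,75);W[:,:800]=cv2.resize(w[v-75:v+75,u-100:u+100],(800,600),interpolation=cv2.INTER_CUBIC)
W[:240,560:]=cv2.resize(s[180:280,280:380],(240,240))
print("crop origin",u-100,v-75);cv2.imwrite("pics/m5.png",W)
```

```text
9.25 [0.48990717 0.19091219 0.22451749] [2.69869826e+00 1.60676052e+00 4.71229242e-04]
t cm [ 1.72 -1.89  2.45] a deg [ 0.05  0.01 -6.36]
293 195
crop origin 193 120
```

View pics/m5.png

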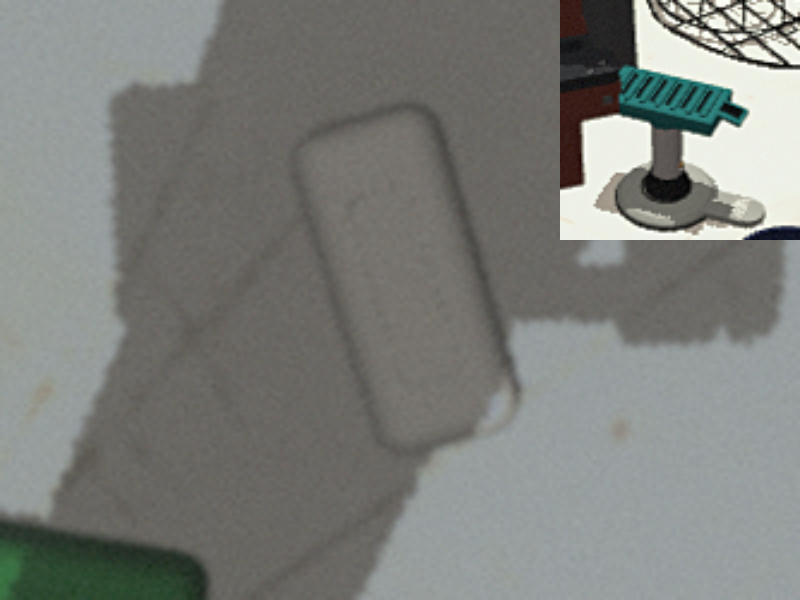

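The soap sits in the gripper's shadow with its centre at (410,277) in the crop and its long axis from (370,118) to (452,440). In the inset, the tray stands upright on the foot after release.

Run:
```python
from h import *
a=np.load("o4.npy");o=dict(position=a[:3],tcp_rot=a[3:])
f=lambda x,y:onz("wrist",193+x/4,120+y/4,.02,o)
c=f(410,277);print(c)
for p,q in[((300,165),(380,430)),((440,125),(518,385))]:
    d=f(*p)-f(*q);print(np.degrees(np.arctan2(d[1],d[0])))
print(np.linalg.norm(f(370,112)-f(452,445)),np.linalg.norm(f(340,297)-f(479,255)))
plan(c[0],c[1],.008,67.9)
```

```text
[0.48570345 0.21947327 0.02      ]
77.24851571515289
78.06597417505134
0.08637351259394709 0.03616189762653312
t cm [ 2.31 -1.75 21.64] a deg [ 0.04  0.01 -6.36]
```

Call:
{"method": "send_rows", "body": {
  "rows": [
    {"ax": 0, "ay": 0, "az": -8, "tx": 2.3, "ty": -1.7, "tz": 4, "jaw": 0},
    {"ax": 0, "ay": 0, "az": -16, "tx": 2.3, "ty": -1.7, "tz": 8, "jaw": 0},
    {"ax": 0, "ay": 0, "az": -16, "tx": 2.3, "ty": -1.7, "tz": 12, "jaw": 0},
    {"ax": 0, "ay": 0, "az": -16, "tx": 2.3, "ty": -1.7, "tz": 16, "jaw": 0},
    {"ax": 0, "ay": 0, "az": -16, "tx": 2.3, "ty": -1.7, "tz": 16, "jaw": 0}
  ]
}}

```text
t: 9.8
position: [0.4826, 0.2178, 0.0598]
tcp_rot: [-2.447, -1.967, 0.013]
ft_force: [-0.2, -0.7, 0.6]
gripper_width: 0.0878
```

```bash
python3 -c "
from h import *
plan(.485,.219,.005,77.6)"
```

```text
t cm [0.2  0.24 5.48] a deg [-0.38  0.3   0.  ]
```

Call:
{"method": "send_rows", "body": {
  "rows": [
    {"ax": 0, "ay": 0, "az": 0, "tx": 0.1, "ty": 0.1, "tz": 2, "jaw": 0},
    {"ax": 0, "ay": 0, "az": 0, "tx": 0.1, "ty": 0.1, "tz": 4, "jaw": 0},
    {"ax": 0, "ay": 0, "az": 0, "tx": 0.1, "ty": 0.1, "tz": 5.4, "jaw": 0},
    {"ax": 0, "ay": 0, "az": 0, "tx": 0.1, "ty": 0.1, "tz": 5.4, "jaw": 0},
    {"ax": 0, "ay": 0, "az": 0, "tx": 0.1, "ty": 0.1, "tz": 5.4, "jaw": 0}
  ]
}}

```text
t: 10.3
position: [0.4869, 0.2214, 0.0112]
tcp_rot: [2.446, 1.97, 0.001]
ft_force: [0.5, 0.4, 0.7]
gripper_width: 0.0882
```

```bash
python3 -c "
from h import *
plan(.485,.219,.004,77.6)"
```

```text
t cm [-0.28 -0.13  0.72] a deg [ 0.05 -0.02  0.09]
```

Call:
{"method": "send_rows", "body": {
  "rows": [
    {"ax": 0, "ay": 0, "az": 0, "tx": -0.2, "ty": 0, "tz": 0.6, "jaw": 0},
    {"ax": 0, "ay": 0, "az": 0, "tx": -0.2, "ty": 0, "tz": 0.6, "jaw": 80},
    {"ax": 0, "ay": 0, "az": 0, "tx": -0.2, "ty": 0, "tz": 0.6, "jaw": 120},
    {"ax": 0, "ay": 0, "az": 0, "tx": -0.2, "ty": 0, "tz": 0.6, "jaw": 160},
    {"ax": 0, "ay": 0, "az": 0, "tx": -0.2, "ty": 0, "tz": 0.6, "jaw": 200}
  ]
}}

```text
t: 10.8
position: [0.4859, 0.2195, 0.0043]
tcp_rot: [2.446, 1.971, 0.0]
ft_force: [0.7, -1.1, -0.0]
gripper_width: 0.0596
```

Call:
{"method": "send_rows", "body": {
  "rows": [
    {"ax": 0, "ay": 0, "az": 0, "tx": 0, "ty": 0, "tz": 0, "jaw": 200},
    {"ax": 0, "ay": 0, "az": 0, "tx": 0, "ty": 0, "tz": 0, "jaw": 200},
    {"ax": 0, "ay": 0, "az": 0, "tx": 0, "ty": 0, "tz": 0, "jaw": 200},
    {"ax": 0, "ay": 0, "az": 0, "tx": 0, "ty": 0, "tz": 0, "jaw": 200},
    {"ax": 0, "ay": 0, "az": 0, "tx": 0, "ty": 0, "tz": 0, "jaw": 200}
  ]
}}

```text
t: 11.3
position: [0.4854, 0.2196, 0.0041]
tcp_rot: [-2.446, -1.971, 0.0]
ft_force: [-2.3, -0.2, 1.7]
gripper_width: 0.0394
```

Call:
{"method": "send_rows", "body": {
  "rows": [
    {"ax": 0, "ay": 0, "az": 0, "tx": 0, "ty": 0, "tz": -2, "jaw": 200},
    {"ax": 0, "ay": 0, "az": 0, "tx": 0, "ty": 0, "tz": -6, "jaw": 200},
    {"ax": 0, "ay": 0, "az": 0, "tx": 0, "ty": 0, "tz": -10, "jaw": 200},
    {"ax": 0, "ay": 0, "az": 0, "tx": 0, "ty": 0, "tz": -14, "jaw": 200},
    {"ax": 0, "ay": 0, "az": 0, "tx": 0, "ty": 0, "tz": -18, "jaw": 200}
  ]
}}

```text
t: 11.8
position: [0.4856, 0.219, 0.1855]
tcp_rot: [2.446, 1.971, -0.0]
ft_force: [1.6, -0.0, -1.6]
gripper_width: 0.039
```

Run:
```python
from h import *
for i in range(4): env.snapshot("top")
o=env.get_obs();w=env.snapshot("wrist");print(o["position"])
plan(.570,-.0124,.20,21.5,o)
```

```text
[0.48629004 0.21909021 0.18459237]
t cm [-20.83  13.12  -1.52] a deg [ 0.09 -0.07 56.18]
```

Call:
{"method": "send_rows", "body": {
  "rows": [
    {"ax": 0, "ay": 0, "az": 7, "tx": -2, "ty": 1.3, "tz": -2, "jaw": 200},
    {"ax": 0, "ay": 0, "az": 14, "tx": -5, "ty": 3, "tz": -3, "jaw": 200},
    {"ax": 0, "ay": 0, "az": 21, "tx": -8, "ty": 5, "tz": -3.5, "jaw": 200},
    {"ax": 0, "ay": 0, "az": 28, "tx": -11, "ty": 7, "tz": -3.5, "jaw": 200},
    {"ax": 0, "ay": 0, "az": 35, "tx": -13.5, "ty": 8.5, "tz": -3.5, "jaw": 200}
  ]
}}

```text
t: 12.55
position: [0.54, 0.0668, 0.2172]
tcp_rot: [-2.929, -1.135, 0.004]
ft_force: [0.3, 0.6, -1.7]
gripper_width: 0.0395
```

```bash
python3 -c "
from h import *
plan(.570,-.0124,.20,21.5)"
```

```text
t cm [-3.11  7.88  1.72] a deg [-0.03  0.16 20.86]
```

Call:
{"method": "send_rows", "body": {
  "rows": [
    {"ax": 0, "ay": 0, "az": 6, "tx": -1, "ty": 2.5, "tz": 0, "jaw": 200},
    {"ax": 0, "ay": 0, "az": 13, "tx": -2, "ty": 5, "tz": 0.5, "jaw": 200},
    {"ax": 0, "ay": 0, "az": 20, "tx": -2.8, "ty": 7, "tz": 1, "jaw": 200},
    {"ax": 0, "ay": 0, "az": 20.5, "tx": -2.8, "ty": 7.4, "tz": 1.5, "jaw": 200},
    {"ax": 0, "ay": 0, "az": 20.5, "tx": -2.8, "ty": 7.4, "tz": 1.5, "jaw": 200}
  ]
}}

```text
t: 13.05
position: [0.5687, -0.0042, 0.2017]
tcp_rot: [-3.081, -0.607, 0.006]
ft_force: [-0.2, 0.6, -2.4]
gripper_width: 0.0393
```

Run:
```python
from h import *
for i in range(3): env.snapshot("top")
s=env.snapshot("scene");o=env.get_obs();w=env.snapshot("wrist");print(o["position"]);plan(.570,-.0124,.155,21.5,o)
W=np.zeros((480,800,3),np.uint8)
W[:,:400]=cv2.resize(w[80:400,180:447],(400,480));W[:,400:]=cv2.resize(s[160:280,280:380],(400,480))
cv2.imwrite("pics/m6.png",W)
```

```text
[ 0.5693916  -0.002412    0.20400918]
t cm [-0.32  0.95  4.9 ] a deg [-0.04  0.01  0.92]
```

View pics/m6.png

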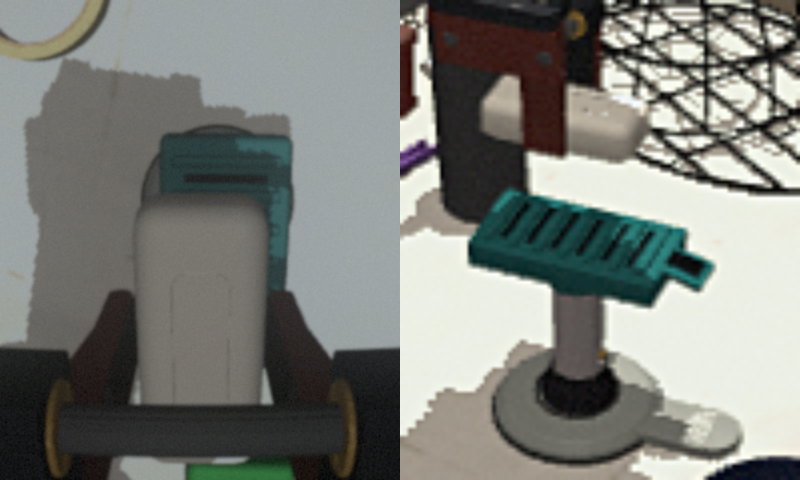

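The soap is held flat, spanning crop rows about 195–460, parallel to the tray and shifted left by about 1 cm as expected. The tray is upright with its button visible at (602,353).

Run:
```python
from h import *
o=env.get_obs();M=R.from_rotvec(o["tcp_rot"])
tl=lambda p:np.round(M.inv().apply(p-o["position"])*1000,1)
g=lambda x,y,z:tl(onz("wrist",180+x/1.498,80+y/1.5,z,o))
z=o["position"][2]
print("soap far",g(200,195,z+.012),"near",g(200,462,z+.012),"L/R",g(135,300,z+.012),g(267,300,z+.012))
print("tray far L,R",g(161,134,.129),g(292,137,.129),"right edge",g(287,280,.129))
```

```text
soap far [ 44.2  -0.  -12. ] near [-45.4  -0.  -12. ] L/R [ 13.4 -18.9 -12. ] [ 13.4  19.4 -12. ]
tray far L,R [ 53.8 -16.6  75.2] [52.9 39.4 75.2] right edge [-11.7  39.6  75.2]
```

Call:
{"method": "send_rows", "body": {
  "rows": [
    {"ax": 0, "ay": 0, "az": 0.5, "tx": -0.2, "ty": 1, "tz": 0, "jaw": 200},
    {"ax": 0, "ay": 0, "az": 0.5, "tx": -0.2, "ty": 1, "tz": 1.5, "jaw": 200},
    {"ax": 0, "ay": 0, "az": 0.5, "tx": -0.2, "ty": 1, "tz": 3, "jaw": 200},
    {"ax": 0, "ay": 0, "az": 0.5, "tx": -0.2, "ty": 1, "tz": 4.5, "jaw": 200},
    {"ax": 0, "ay": 0, "az": 0.5, "tx": -0.2, "ty": 1, "tz": 5.2, "jaw": 200}
  ]
}}

```text
t: 13.8
position: [0.5712, -0.0146, 0.1511]
tcp_rot: [3.085, 0.592, -0.002]
ft_force: [-0.1, -0.5, -0.9]
gripper_width: 0.0392
```

Call:
{"method": "send_rows", "body": {
  "rows": [
    {"ax": 0, "ay": 0, "az": 0, "tx": 0, "ty": 0, "tz": 0.2, "jaw": 200},
    {"ax": 0, "ay": 0, "az": 0, "tx": 0, "ty": 0, "tz": 0.4, "jaw": 200},
    {"ax": 0, "ay": 0, "az": 0, "tx": 0, "ty": 0, "tz": 0.6, "jaw": 200},
    {"ax": 0, "ay": 0, "az": 0, "tx": 0, "ty": 0, "tz": 0.8, "jaw": 200},
    {"ax": 0, "ay": 0, "az": 0, "tx": 0, "ty": 0, "tz": 0.8, "jaw": 200}
  ]
}}

```text
t: 14.3
position: [0.5717, -0.014, 0.1442]
tcp_rot: [3.085, 0.592, 0.0]
ft_force: [-0.3, -0.2, -0.9]
gripper_width: 0.0391
```

Call:
{"method": "send_rows", "body": {
  "rows": [
    {"ax": 0, "ay": 0, "az": 0, "tx": 0, "ty": 0, "tz": 0.15, "jaw": 200},
    {"ax": 0, "ay": 0, "az": 0, "tx": 0, "ty": 0, "tz": 0.3, "jaw": 200},
    {"ax": 0, "ay": 0, "az": 0, "tx": 0, "ty": 0, "tz": 0.45, "jaw": 200},
    {"ax": 0, "ay": 0, "az": 0, "tx": 0, "ty": 0, "tz": 0.6, "jaw": 200},
    {"ax": 0, "ay": 0, "az": 0, "tx": 0, "ty": 0, "tz": 0.6, "jaw": 200}
  ]
}}

```text
t: 14.8
position: [0.5715, -0.014, 0.1378]
tcp_rot: [-3.085, -0.592, 0.001]
ft_force: [-0.8, 0.3, -1.6]
gripper_width: 0.0391
```

Call:
{"method": "send_rows", "body": {
  "rows": [
    {"ax": 0, "ay": 0, "az": 0, "tx": 0, "ty": 0, "tz": 0.05, "jaw": 200},
    {"ax": 0, "ay": 0, "az": 0, "tx": 0, "ty": 0, "tz": 0.1, "jaw": 200},
    {"ax": 0, "ay": 0, "az": 0, "tx": 0, "ty": 0, "tz": 0.15, "jaw": 200},
    {"ax": 0, "ay": 0, "az": 0, "tx": 0, "ty": 0, "tz": 0.2, "jaw": 200},
    {"ax": 0, "ay": 0, "az": 0, "tx": 0, "ty": 0, "tz": 0.2, "jaw": 200}
  ]
}}

```text
t: 15.3
position: [0.5716, -0.014, 0.1361]
tcp_rot: [3.085, 0.592, -0.0]
ft_force: [0.3, 0.2, -1.3]
gripper_width: 0.0396
```

Call:
{"method": "send_rows", "body": {
  "rows": [
    {"ax": 0, "ay": 0, "az": 0, "tx": 0, "ty": 0, "tz": 0.03, "jaw": 200},
    {"ax": 0, "ay": 0, "az": 0, "tx": 0, "ty": 0, "tz": 0.06, "jaw": 200},
    {"ax": 0, "ay": 0, "az": 0, "tx": 0, "ty": 0, "tz": 0.1, "jaw": 200},
    {"ax": 0, "ay": 0, "az": 0, "tx": 0, "ty": 0, "tz": 0.1, "jaw": 200},
    {"ax": 0, "ay": 0, "az": 0, "tx": 0, "ty": 0, "tz": 0.1, "jaw": 200}
  ]
}}

```text
t: 15.8
position: [0.5718, -0.0139, 0.1355]
tcp_rot: [3.085, 0.592, 0.001]
ft_force: [-1.3, -0.1, 2.7]
gripper_width: 0.0392
```

There is contact: the force reversed to +2.7 N. I open gently, then retreat straight up.

Call:
{"method": "send_rows", "body": {
  "rows": [
    {"ax": 0, "ay": 0, "az": 0, "tx": 0, "ty": 0, "tz": 0, "jaw": 135},
    {"ax": 0, "ay": 0, "az": 0, "tx": 0, "ty": 0, "tz": 0, "jaw": 120},
    {"ax": 0, "ay": 0, "az": 0, "tx": 0, "ty": 0, "tz": 0, "jaw": 100},
    {"ax": 0, "ay": 0, "az": 0, "tx": 0, "ty": 0, "tz": 0, "jaw": 60},
    {"ax": 0, "ay": 0, "az": 0, "tx": 0, "ty": 0, "tz": 0, "jaw": 40}
  ]
}}

```text
t: 16.3
position: [0.5717, -0.014, 0.1351]
tcp_rot: [-3.085, -0.592, 0.0]
ft_force: [-0.5, -0.6, 0.4]
gripper_width: 0.066
```

Call:
{"method": "send_rows", "body": {
  "rows": [
    {"ax": 0, "ay": 0, "az": 0, "tx": 0, "ty": 0, "tz": 0, "jaw": 40},
    {"ax": 0, "ay": 0, "az": 0, "tx": 0, "ty": 0, "tz": -1, "jaw": 40},
    {"ax": 0, "ay": 0, "az": 0, "tx": 0, "ty": 0, "tz": -4, "jaw": 40},
    {"ax": 0, "ay": 0, "az": 0, "tx": 0, "ty": 0, "tz": -8, "jaw": 40},
    {"ax": 0, "ay": 0, "az": 0, "tx": 0, "ty": 0, "tz": -12, "jaw": 40}
  ]
}}

```text
t: 16.8
position: [0.5713, -0.0138, 0.257]
tcp_rot: [-3.085, -0.592, 0.001]
ft_force: [1.1, -1.3, -0.3]
gripper_width: 0.0744
```

Run:
```python
from h import *
for i in range(5): env.snapshot("top")
s=env.snapshot("scene");o=env.get_obs();w=env.snapshot("wrist");print(o["t"],o["position"],o["ft_force"],o["gripper_width"])
W=np.zeros((480,800,3),np.uint8)
W[:,:400]=cv2.resize(w[80:400,180:447],(400,480));W[:,400:]=cv2.resize(s[160:280,280:380],(400,480))
cv2.imwrite("pics/m7.png",W)
```

```text
17.1 [ 0.57106785 -0.014091    0.25447216] [-0.51901973  0.04225576 -0.48936795] 0.07398365836846567
```

View pics/m7.png

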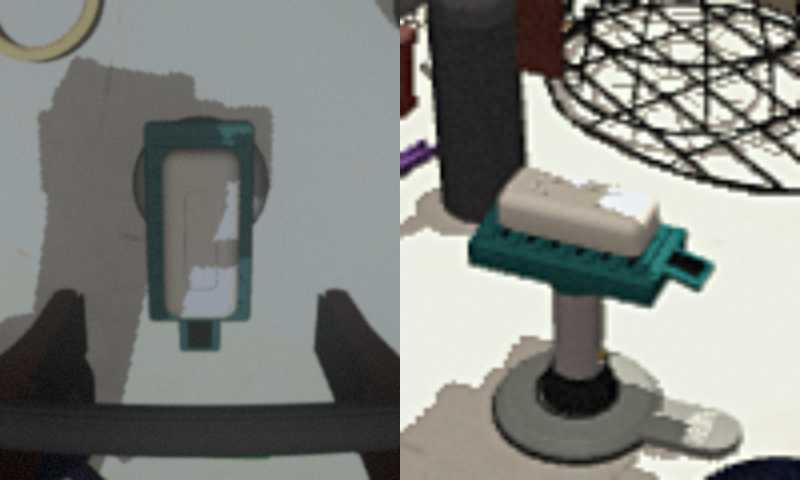

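Run:
```python
from h import *
o=env.get_obs();M=R.from_rotvec(o["tcp_rot"])
g=lambda x,y,z:np.round(M.inv().apply(onz("wrist",180+x/1.498,80+y/1.5,z,o)-o["position"])*1000,1)[:2]
print("soap",g(200,150,.150),g(200,318,.146),g(162,240,.144),g(240,240,.144))
print("tray",g(199,122,.129),g(199,320,.129),g(146,240,.129),g(252,240,.129))
```

```text
soap [43.7 -0. ] [-44.7  -0. ] [ -2.6 -19.3] [-2.6 20.3]
tray [55.9 -0.6] [-53.3  -0.6] [ -6.8 -29. ] [-6.7 27.8]
```

```bash
python3 -c "
from station import env
print(env.finish_job())"
```

```text
the job is handed in; nothing more can be done
None
```

The soap stand is assembled and the white soap bar lies on the tray; I handed the job in a little after 17 s on the robot's clock. The hand-in gave no verdict, so the checks below are my own.

- **Tray:** The tube is fully home on the stub with the drain spout over the toe. The force rose to about 12 N at a firm stop. The brass button shows through the hole in the pictures after seating and again after placing the soap.
- **Soap:** I set the bar down on the ribs with about 4 N of contact force. The last wrist image puts it within about 2 mm of the tray's middle, with roughly 9 mm or more to spare on every side. It looks flat in both views.
- **Other objects:** I did not go near the tape roll, spray bottle or multimeter. I did not measure their final positions, and I only saw parts of the tape and bottle in the last pictures. The gripper was open and about 12 cm above the soap at hand-in.
- **Disagreement:** My first estimate of the soap's angle from the overhead camera was about 10° off the wrist camera's (68° against 78°). I used the wrist value, and the fingers closed cleanly on the 39 mm width.

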